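# Move the pressure gauge to the other mini keg

### The job

Two mini kegs stand on the wooden cover over the hob, and the pressure of the second one has to be checked. Take the pressure gauge out of the keg that carries it: draw the sprung sleeve of its coupling down until the gauge springs up, lift the gauge out and let the sleeve snap forward again; then push the gauge straight down into the other keg's coupling until it locks there, with that sleeve snapped fully forward as well, and let go. Leave both kegs standing where they are, not lifted, tipped or shoved along, and do not disturb the salt shaker and the teaspoon. Feel for the stops instead of driving into them: a push of 1 to 1.5 kg is enough, and never press on a keg with more than 3 kg (30 N).

Things in the scene. Friction and masses are not known exactly. Their poses are not given: they have to be found in the camera images.
- keg_a: Keg that carries the gauge at first: steel, 130 mm across, loose, 2.6 kg, on the hob cover; origin: centre of its underside, z up. Heights above it in mm: shoulder 116-138, black screw cap (57 dia) 140-157, brass hex (30 dia) 160-170, sleeve 181-209, rim of the brass mouth 211. Origin of the gauge in it: 179.5 locked, 178 on the collar's stop, 186.5 sprung up.
- keg_b: The other keg, coupling empty; 2.6 kg, 130 mm across, origin: centre of its underside, z up. As keg_a, but its coupling's threaded stem is screwed into the cap more or less far: sleeve 178-206, mouth rim 208, gauge origin 176.5 locked and 175 on the stop, all of them plus a height between 0 and 12 mm that is not measured and must be felt (or seen).
- sleeve_a (a joint): Steel sleeve round keg_a's coupling: 0 = fully forward (up), grows as it goes down, stop at 0.0065 m; spring 6 N at 0, 10 N at the stop. 28 mm tall, 45 dia with a 56 dia rim on its lowest 5 mm; the gauge above it is narrower, so open fingers pass it. From about 0.0055 the lock is open and the gauge springs up 7 mm; then, let go, it stays at 0.003 to 0.005 until the gauge is out.
- sleeve_b (a joint): Sleeve round keg_b's coupling, built like sleeve_a: 0 = fully forward (up), 0.0065 m = fully down. The nipple pushed in (about 10 N) drives it down by itself to about 0.0045; it snaps back to 0 and the push falls off when the nipple locks, 1.5 mm before the hard stop of the collar on the mouth.
- gauge: Pressure gauge, 0.10 to 0.17 kg, loose, round; origin: tip of its brass nipple, z up to the dial. Heights in mm: cone 0-10 (10 to 18 dia), land to 17 (18), groove to 25 (12), shank to 33 (18), collar to 37 (30), hex to 45 (21), steel case 45-62 (36 dia). The mouth it enters is flared from 26 to a 20 dia bore 4 mm down; the lock lies 10 to 15 mm below the rim.
- gauge_case (a point): Middle of the gauge's round steel case (36 dia, 17 mm tall), 54 mm above the nipple's tip: the place to hold it. Fingertips that reach over 22 mm below this point press on the other coupling's sleeve as the gauge goes home.
- hob_cover: Fixed wooden board, 268 x 440 x 18 mm, over the two right-hand coils of the hob; origin under its middle at z = 0, its top at z = 0.048. Both kegs and the teaspoon stand on it.
- salt: Salt shaker, 44 dia x 90 mm, loose, on the worktop right of the cover; origin: centre of its underside.
- spoon: Teaspoon, 134 x 27 x 12 mm, loose, on the cover behind the kegs; origin: centre of its underside.

How it is judged:
On the way, in this order (a step that is already met when the one before it is completed fails the run):
1. the first keg's sleeve is drawn back (value of joint sleeve_a above 0.004 m), for 0.05 s.
2. the gauge is out of the first coupling and its sleeve has snapped fully forward (z of gauge in the frame of keg_a above 0.214 m and value of joint sleeve_a below 0.001 m), for 0.2 s.
At the end, for the whole second after the job is handed in: the gauge is locked in the other keg's coupling at rest (nipple tip 173 to 191 mm above that keg's origin with its sleeve forward, 4 mm from its axis, 0.08 rad from its direction); both sleeves fully forward (1 mm); both kegs upright (0.03 rad) on the cover (height within 3 mm) (z of gauge in the frame of keg_b between 0.173 and 0.191 m and horizontal distance between gauge and keg_b below 0.004 m and angle between the z axis of gauge and the z axis of keg_b, either way round below 0.08 rad and value of joint each of sleeve_b, sleeve_a below 0.001 m and angle between each of keg_a, keg_b's own z axis and vertical below 0.03 rad and height (world z) of keg_a between 0.045 and 0.051 m and height (world z) of keg_b between 0.045 and 0.051 m and linear speed of gauge below 0.02 m/s); the robot touches nothing.
It fails at once if keg_a is pressed on the cover with over 30 N besides its own weight of 26.6 N and the gauge's (contact force between keg_a and hob_cover above 59 N).
It fails at once if keg_a is lifted, tipped or shoved along (distance of keg_a from where it was at the start of the episode above 0.03 m or height (world z) of keg_a above 0.054 m or angle between keg_a's own z axis and vertical above 0.08 rad).
It fails at once if keg_b is pressed on the cover with over 30 N besides its own weight of 26.6 N and the gauge's (contact force between keg_b and hob_cover above 59 N).
It fails at once if keg_b is lifted, tipped or shoved along (distance of keg_b from where it was at the start of the episode above 0.03 m or height (world z) of keg_b above 0.054 m or angle between keg_b's own z axis and vertical above 0.08 rad).
It fails at once if a bystander is disturbed (distance of any of salt, spoon from where it was at the start of the episode above 0.02 m).
It also fails if it takes over 53 s, if anything falls off the work surface, if the arm or the gripper's body presses on something with over 40 N, if the wrist force passes 120 N, or if a joint passes its speed limit or range.

### The arm

A 6-joint arm with a two-finger parallel gripper is mounted at the origin on a cart in front of the work surface, level with it; the furniture and walls round the work are solid. World frame = base frame: x ahead of the robot, y to its left, z up, the work surface at z = 0. Lengths are in m, angles in rad, forces in N, time in s.
With the tool pointing down it reaches from about 0.25 to 0.775 m from the base axis. Payload 4 kg.
Tool frame: the origin (TCP) lies at the centre of the arm's flange, where the gripper is bolted on; the fingertips stand 199 mm ahead of it and the grasp point (between the pads) lies 180 mm ahead of it (robot.tcp_to_tips is the z of the fingertips in the tool frame, in m); z points along the fingers, y is the line along which they close (so a half turn about z gives the same grasp; the last joint's range is limited). The gripper opens to 94 mm and grips with 3 to 60 N. Pads are 16 mm wide; open, the fingers measure 119 mm over their backs; the gripper's body (75 mm by 177 mm) begins 78 mm behind the grasp point.
Start: joints at [1.198, 0.087, 1.371, -0, 1.684, -0.103], TCP at [0.147, 0.53, 0.405] pointing down, gripper open.
Joint ranges: [-3.1, 3.1], [-0.76, 2.03], [0.27, 2.55], [-1.08, 4.22], [0.17, 2.65], [-2.57, 2.57]. Speed limits (rad/s): [2.79, 2.79, 3.14, 3.14, 3.14, 3.14].

### API

Orientations are given as [roll, pitch, yaw] about the fixed x, y, z axes, in that order (R = Rz(yaw) Ry(pitch) Rx(roll)).
In Python, from bench import robot gives the robot as it stands.
- The arm moves only by the tool play_rows, never from a script. Its arguments are lists of equal length, an entry for each row: "translation": the shift along the tool's x, y, z scaled (see below), a list of three; "twist": the turn, a rotation vector about the tool's x, y, z scaled (see below), a list of three; "gripper": the opening, from -1 (shut) to 1 (fully open). A call has 1 to 8 rows; each row shifts and turns the commanded pose from where the row before left it, along the tool's axes as they then stand; what a row does not reach is not made up. The controller multiplies each number of a shift by 0.04 m and each number of a turn by 0.1 rad. A row lasts 1/10 s, in which the tool goes at most 50 mm and 8.59 degrees, less where a joint would pass 70% of its speed; a pose out of reach is approached as far as the arm can. A call with a number of a shift or a turn outside -1 to 1 is refused whole. A call with a gripper value outside its range is refused whole. The fingers move at their own pace and stop on an object; the grip force is fixed at half the most. Time passes only in rows, so rows that do not move let the fingers close. It gives the time, the measured TCP pose, the force, the opening and the grip force at its end, in the units of the state.
- robot.get_obs(): the state, without advancing time (a new reading comes with each control period).
- robot.snapshot(name): name is "side" or "top" or "wrist"; returns the picture (384x512x3 uint8, red, green, blue); there is no depth.
- robot.camera_model(name): a dict with "camera_matrix" (3x3 intrinsics, pixels), "rvec" (rotation vector, rad) and "tvec" (3), from world to camera coordinates, as OpenCV has them. Camera axes: x right, y down, z forward; pixel columns grow to the right and rows downward; lengths in m; the calibration is good to about 2 mm. A picture is of the moment at which its call begins: read the wrist's pose just before it. camera_model takes no time and is no camera call; for the wrist camera it gives the pose at the moment of the call.
- robot.close_job(): hands the job in; it is judged then, once.
Trained networks look in the newest picture that a camera, given by its name, has taken for a name from the list of things; names that differ only in an ending like _2 or _b are one class to them, and where a whole thing is asked for, a point or a joint stands for the part that bears it (a point fixed in the world has none). Each returns a list of dicts, best first, with "score" (0 to 1); they miss things now and then, are a little off and sometimes report something else, mostly with a low value. They report only what shows in the picture. A call takes as long as a camera call.
- robot.recognise(name, camera): "centre" ([x, y, z] in m, in world coordinates, good to about 4 mm: the middle of the surface that is visible of it).
- robot.spot_point(name, camera): "centre" ([x, y, z] in m, in world coordinates, good to about 4 mm: a listed point, or the origin of a listed thing).
The state is a dict: "time": time; "joint_positions": joint angles; "qvel": joint speeds; "joint_torque": joint torques, N m; "tool_pos": TCP position; "ee_rot": TCP orientation; "wrist_force": force on the tool from outside, world axes, zero at the start; "wrist_torque": the same for the moment, N m; "width": finger opening in m; "finger_force": force on a finger pad.
Only numpy, scipy, OpenCV 4.12 (cv2) and the standard library are available. Lean on these libraries where they do the work, as an engineer would, in place of code of your own. Each camera call takes 0.05 s, during which the arm holds its last target. There are 200 camera calls.

## Working session

There is one attempt and no reset: what is moved stays moved. The work goes in short steps, Python scripts to look and compute and a tool call to move; the robot and the scene stay as the last step left them, time stands still between calls to the robot, and variables do not carry over. Pictures are saved under pics/ and viewed, at most 10 in all, crops included, and the job is handed in when it is done.

Besides the shell and the picture viewer there is one more tool, called after "Request:" as name(argument=value, ...) on one line, values as JSON. play_rows: Moves the arm, as the interface text tells. Its arguments: {"type":"object","properties":{"translation":{"type":"array","items":{"type":"array","items":{"type":"number","minimum":-1,"maximum":1}}},"twist":{"type":"array","items":{"type":"array","items":{"type":"number","minimum":-1,"maximum":1}}},"gripper":{"type":"array","items":{"type":"number"}}},"required":["translation","twist","gripper"]}

```bash
mkdir -p pics
python3 - <<'E'
from bench import robot
import cv2
o=robot.get_obs()
for k in o: print(k,o[k])
ims=[]
for c in ["side","top"]:
    im=robot.snapshot(c); cv2.imwrite(f"pics/{c}0.png",cv2.cvtColor(im,cv2.COLOR_RGB2BGR))
    ims.append(im)
    for n in ["keg_a","gauge","gauge_case","sleeve_a","salt","spoon"]:
        print(c,n,"R",[(d["score"],[round(x,4) for x in d["centre"]]) for d in robot.recognise(n,c)][:3],"S",[(d["score"],[round(x,4) for x in d["centre"]]) for d in robot.spot_point(n,c)][:3])
    m=robot.camera_model(c); print(m)
E
```

```text
time 0.0
joint_positions [ 1.19788685e+00  8.79382134e-02  1.37222918e+00 -1.47578921e-05
  1.68359229e+00 -1.03117117e-01]
qvel [-0.00121894  0.00217564 -0.00093839  0.00237811 -0.00063098  0.00049195]
joint_torque [ 2.42592141e-04 -3.40183032e+01 -3.02431726e+01  7.18328683e-02
  3.29020887e-02 -1.71527136e-04]
tool_pos [0.14656686 0.5299952  0.40352561]
ee_rot [-3.13943562e+00 -2.08472308e-04  2.87179843e+00]
wrist_force [ 0.08463202 -0.42599125 -0.68844003]
wrist_torque [ 0.03454024  0.01983039 -0.02072064]
finger_force 0.0
width 0.09386598229616375
side keg_a R [(0.93, [0.4074, -0.2223, 0.1555]), (0.72, [0.4699, -0.0055, 0.1489])] S [(0.87, [0.5082, 0.0157, 0.0504]), (0.6, [0.4459, -0.2091, 0.0481])]
side gauge R [(0.57, [0.4415, -0.2089, 0.2792])] S []
side gauge_case R [] S [(0.5, [0.451, -0.2045, 0.2805])]Traceback (most recent call last):
  File "<stdin>", line 10, in <module>
ValueError: it knows: gauge, gauge_case, hob_cover, keg, salt, spoon
```

View pics/side0.png

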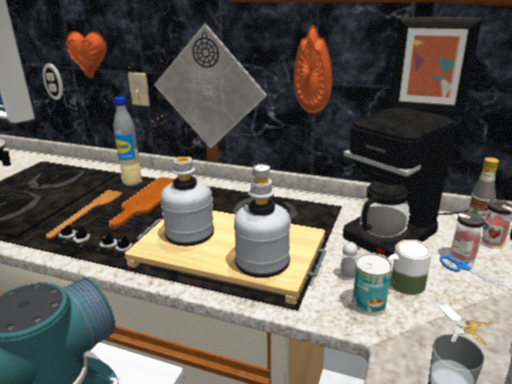

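The side view shows the gauge keg (dial at about px 261,170) on the right. The empty keg is on the left (coupling at about px 183,165), and the salt shaker is at px 349,260.

Run:
```python
from bench import robot
import cv2
im=robot.snapshot("top"); cv2.imwrite("pics/top0.png",cv2.cvtColor(im,cv2.COLOR_RGB2BGR))
robot.snapshot("side")
for c in ["top","side"]:
    for n in ["keg_a","gauge","gauge_case","salt","spoon"]:
        print(c,n,"R",[(d["score"],[round(x,4) for x in d["centre"]]) for d in robot.recognise(n,c)][:3],"S",[(d["score"],[round(x,4) for x in d["centre"]]) for d in robot.spot_point(n,c)][:3])
    m=robot.camera_model(c); print(m)
print(robot.get_obs()["time"])
```

```text
top keg_a R [(0.79, [0.4969, 0.0051, 0.1771]), (0.58, [0.4378, -0.2064, 0.1743]), (0.38, [0.5143, -0.0924, 0.0479])] S [(0.74, [0.4514, -0.2069, 0.0459]), (0.69, [0.5076, 0.0162, 0.0454])]
top gauge R [(0.6, [0.4494, -0.2003, 0.2893])] S [(0.71, [0.4517, -0.207, 0.2271]), (0.16, [0.4474, -0.2085, 0.2789])]
top gauge_case R [(0.67, [0.4446, -0.2071, 0.2834]), (0.28, [0.4391, -0.2044, 0.1757])] S [(0.54, [0.4412, -0.2078, 0.278])]
top salt R [(0.7, [0.5236, -0.3924, 0.077]), (0.6, [0.5147, -0.0917, 0.0486])] S [(0.82, [0.5297, -0.3973, -0.0021])]
top spoon R [(0.67, [0.5881, -0.1234, 0.05])] S [(0.56, [0.6196, -0.1224, 0.0463])]
{'camera_matrix': array([[489.10360481,   0.        , 254.62490249],
       [  0.        , 489.10360481, 193.04236599],
       [  0.        ,   0.        ,   1.        ]]), 'rvec': array([ 2.14151892, -2.10962168,  0.19534804]), 'tvec': array([-0.2001325 ,  0.54399564,  1.13780311])}
side keg_a R [(0.75, [0.4061, -0.2222, 0.1517]), (0.67, [0.4711, -0.0054, 0.1508])] S [(0.64, [0.4472, -0.2097, 0.0491])]
side gauge R [(0.81, [0.4411, -0.2097, 0.2791])] S [(0.77, [0.4525, -0.207, 0.2235])]
side gauge_case R [(0.76, [0.4428, -0.2078, 0.2825])] S [(0.73, [0.4508, -0.2038, 0.2817])]
side salt R [(0.92, [0.5133, -0.3998, 0.0484])] S [(0.76, [0.529, -0.4014, -0.003])]
side spoon R [] S []
{'camera_matrix': array([[438.05939298,   0.        , 257.98785702],
       [  0.        , 438.05939298, 188.74292718],
       [  0.        ,   0.        ,   1.        ]]), 'rvec': array([ 1.72126457, -1.20849725,  0.73901304]), 'tvec': array([-0.34131003,  0.37176769,  0.74129375])}
1.5
```

View pics/top0.png

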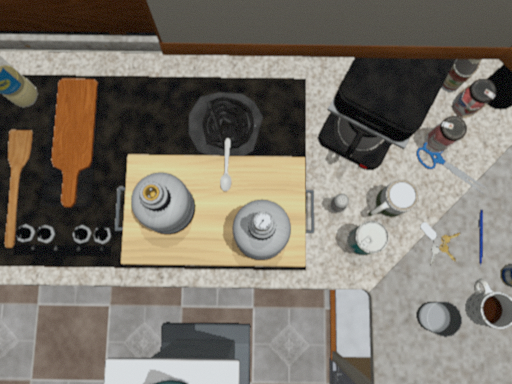

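The top view shows keg B's empty mouth at about px 152,192 and keg A's dial at about px 262,221. The spoon is behind them. I'll write a helper that turns a target into move units, then hover over keg A.

```bash
cat > h.py <<'E'
from bench import robot
import numpy as np, cv2
from scipy.spatial.transform import Rotation as Ro
def rel(target, yaw=None):
    o=robot.get_obs(); R=Ro.from_euler('xyz',o['ee_rot'])
    u=R.inv().apply(np.array(target)-o['tool_pos'])/0.04
    print('t',round(o['time'],2),'tcp',np.round(o['tool_pos'],4),'rpy',np.round(o['ee_rot'],4),'F',np.round(o['wrist_force'],2),'w',round(o['width'],4))
    print(' shift units',np.round(u,3))
    t=Ro.from_euler('xyz',[np.pi,0,o['ee_rot'][2] if yaw is None else yaw]); print(' twist units',np.round((R.inv()*t).as_rotvec()/0.1,3))
def proj(c,P,m=None):
    m=m or robot.camera_model(c)
    return cv2.projectPoints(np.array(P,float).reshape(-1,3),m['rvec'],m['tvec'],m['camera_matrix'],None)[0].reshape(-1,2)
def unproj(c,uv,z,m=None):
    m=m or robot.camera_model(c); R=cv2.Rodrigues(m['rvec'])[0]
    d=R.T@(np.linalg.inv(m['camera_matrix'])@np.r_[uv,1.]); C=-R.T@m['tvec'].ravel()
    return C+d*(z-C[2])/d[2]
E
python3 - <<'E'
from h import *
rel([0.448,-0.206,0.56])
print(unproj("top",[262,221],0.2895),unproj("top",[152,192],0.262))
E
```

```text
t 1.5 tcp [0.1466 0.5301 0.4047] rpy [ 3.1415 -0.      2.8718] F [ 1.07  0.15 -0.14] w 0.0937
 shift units [-12.167 -15.728  -3.884]
 twist units [ 0.001 -0.    -0.   ]
[ 0.44851355 -0.20711569  0.2895    ] [0.5067261  0.01185725 0.262     ]
```

Request:
play_rows(translation=[[0,0,-1],[0,-0.6,-1],[-0.5,-0.7,-0.8],[-0.6,-0.8,-0.6],[-0.6,-0.8,-0.4],[-0.65,-0.85,-0.1],[-0.65,-0.85,0],[-0.65,-0.85,0]], twist=[[0,0,0],[0,0,0],[0,0,0],[0,0,0],[0,0,0],[0,0,0],[0,0,0],[0,0,0]], gripper=[1,1,1,1,1,1,1,1])

```text
time: 2.3
tool_pos: [0.2291, 0.2794, 0.5612]
ee_rot: [3.14, 0.001, 2.873]
wrist_force: [1.2, 0.9, 0.3]
width: 0.0938
finger_force: 0.0
```

Request:
play_rows(translation=[[-0.65,-0.85,0],[-0.65,-0.85,0],[-0.65,-0.85,0],[-0.65,-0.85,0],[-0.65,-0.85,0],[-0.65,-0.85,0],[-0.65,-0.85,0],[-0.65,-0.85,0]], twist=[[0,0,0],[0,0,0],[0,0,0],[0,0,0],[0,0,0],[0,0,0],[0,0,0],[0,0,0]], gripper=[1,1,1,1,1,1,1,1])

```text
time: 3.1
tool_pos: [0.3571, -0.0384, 0.561]
ee_rot: [3.141, 0.001, 2.871]
wrist_force: [0.1, -0.0, -0.3]
width: 0.0943
finger_force: 0.0
```

Run:
```python
from h import *
rel([0.448,-0.206,0.56])
```

```text
t 3.1 tcp [ 0.3571 -0.0384  0.561 ] rpy [3.1412e+00 1.4000e-03 2.8713e+00] F [ 0.08 -0.05 -0.32] w 0.0943
 shift units [-3.31  -3.432  0.029]
 twist units [0.004 0.014 0.   ]
```

Request:
play_rows(translation=[[-0.7,-0.7,0],[-0.7,-0.7,0],[-0.7,-0.7,0],[-0.6,-0.7,0],[-0.4,-0.4,0],[-0.2,-0.23,0],[0,0,0]], twist=[[0,0,0],[0,0,0],[0,0,0],[0,0,0],[0,0,0],[0,0,0],[0,0,0]], gripper=[1,1,1,1,1,1,1])

```text
time: 3.8
tool_pos: [0.4483, -0.205, 0.5598]
ee_rot: [3.141, -0.002, 2.87]
wrist_force: [-0.7, 0.6, 0.4]
width: 0.0938
finger_force: 0.0
```

Run:
```python
from h import *
rel([0.448,-0.206,0.56])
m=robot.camera_model("wrist"); im=robot.snapshot("wrist"); cv2.imwrite("pics/w1.png",cv2.cvtColor(im,cv2.COLOR_RGB2BGR))
for n in ["gauge","gauge_case","keg"]:
    print(n,[(d["score"],[round(x,4) for x in d["centre"]]) for d in robot.spot_point(n if n!="keg" else "keg_a","wrist")][:3])
print(proj("wrist",[[.448,-.206,.2895],[.448,-.206,.257]],m))
print(-cv2.Rodrigues(m['rvec'])[0].T@m['tvec'],m['camera_matrix'])
```

```text
t 3.8 tcp [ 0.4483 -0.205   0.5598] rpy [ 3.1410e+00 -1.7000e-03  2.8704e+00] F [-0.74  0.6   0.39] w 0.0938
 shift units [ 0.002 -0.027 -0.004]
 twist units [ 0.006 -0.017 -0.   ]
gauge [(0.64, [0.4488, -0.2071, 0.2251])]
gauge_case [(0.81, [0.4518, -0.2048, 0.2831])]
keg [(0.6, [0.5053, 0.0113, 0.0494]), (0.55, [0.452, -0.2031, 0.0484])]
[[258.15575968 196.42393641]
 [258.20704898 188.73997312]]
[ 0.38469752 -0.18792044  0.54042173] [[270.97078083   0.         258.88665894]
 [  0.         270.97078083 188.67671083]
 [  0.           0.           1.        ]]
```

View pics/w1.png

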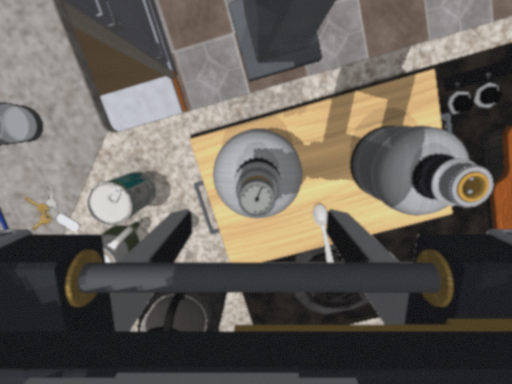

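The wrist view shows the dial at about px 258,198 and keg B's mouth at about px 471,185. I'll refine both with circle fits.

Run:
```python
from h import *
m=robot.camera_model("wrist")
w=cv2.imread("pics/w1.png"); t=cv2.imread("pics/top0.png")
mt=robot.camera_model("top")
def hough(im,c,r,h):
    x,y=c; s=4; g=cv2.cvtColor(cv2.resize(im[y-h:y+h,x-h:x+h],None,fx=s,fy=s,interpolation=cv2.INTER_CUBIC),cv2.COLOR_BGR2GRAY)
    q=cv2.HoughCircles(cv2.medianBlur(g,5),cv2.HOUGH_GRADIENT,1.5,10,param1=100,param2=20,minRadius=int(r[0]*s),maxRadius=int(r[1]*s))
    return [] if q is None else [((x-h+(a+.5)/s-.5,y-h+(b+.5)/s-.5),rr/s) for a,b,rr in q[0][:4]]
for nm,im,mm,c,r,h,z in [("wrist A",w,m,(258,198),(14,24),35,.2895),("top A",t,mt,(262,221),(7,13),22,.2895),("wrist B",w,m,(471,185),(8,24),35,.262),("top B",t,mt,(152,192),(5,14),22,.262)]:
    for uv,rr in hough(im,c,r,h): print(nm,np.round(uv,1),rr,np.round(unproj(None,uv,z,mm),4))
cv2.imwrite("pics/c1.png",np.hstack([cv2.resize(w[150:230,215:295],(380,380)),cv2.resize(w[145:225,430:510],(380,380))]))
```

```text
top A [261.9 225.1] 12.775 [ 0.4407 -0.2071  0.2895]
top A [260.1 227.3] 11.95 [ 0.4363 -0.2036  0.2895]
top A [261.9 229.6] 10.3 [ 0.4321 -0.2072  0.2895]
top A [260.8 220.6] 7.75 [ 0.4493 -0.2048  0.2895]
wrist B [471.4 184.3] 20.8625 [0.5022 0.0146 0.262 ]
wrist B [468.8 183.2] 23.375 [0.5002 0.0121 0.262 ]
wrist B [460.6 185.1] 21.724998 [0.5    0.0034 0.262 ]
wrist B [474.1 183.2] 18.65 [0.5017 0.0174 0.262 ]
top B [156.8 197.2] 13.362499 [0.4964 0.0018 0.262 ]
top B [152.3 193.4] 11.299999 [0.5038 0.0111 0.262 ]
top B [148.9 189.7] 13.775 [0.5113 0.0182 0.262 ]
top B [154.2 196.8] 11.299999 [0.4971 0.007  0.262 ]
```

View pics/c1.png

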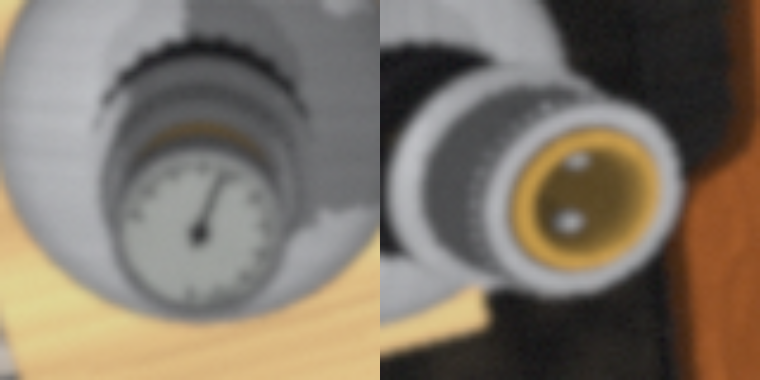

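The crop shows the dial centre at wrist px (256.6,198.7) and mouth B's centre at px (473.2,186.5).

Run:
```python
from h import *
m=robot.camera_model("wrist"); print(unproj(None,[256.6,198.7],.2895,m))
for z in (.256,.262,.268): print(z,unproj(None,[473.2,186.5],z,m),unproj("top",[152.0,192.3],z))
rel([0.449,-0.2065,0.437])
```

```text
[ 0.44988486 -0.20636341  0.2895    ]
0.256 [0.5076905  0.02052914 0.256     ] [0.50722041 0.01311211 0.256     ]
0.262 [0.50508737 0.01619535 0.262     ] [0.50611977 0.01182507 0.262     ]
0.268 [0.50248423 0.01186156 0.268     ] [0.50501912 0.01053804 0.268     ]
t 4.0 tcp [ 0.4473 -0.2028  0.5615] rpy [3.1416e+00 1.2000e-03 2.8731e+00] F [0.15 0.37 0.19] w 0.0943
 shift units [-0.062 -0.078  3.112]
 twist units [0.    0.012 0.   ]
```

Request:
play_rows(translation=[[-0.05,-0.06,0.5],[0,0,0.7],[0,0,0.7],[0,0,0.5],[0,0,0.4],[0,0,0.3],[0,0,0]], twist=[[0,0,0],[0,0,0],[0,0,0],[0,0,0],[0,0,0],[0,0,0],[0,0,0]], gripper=[1,1,1,1,1,1,1])

```text
time: 4.7
tool_pos: [0.4487, -0.2059, 0.4353]
ee_rot: [3.141, -0.002, 2.873]
wrist_force: [-0.1, 0.3, -0.6]
width: 0.0941
finger_force: 0.0
```

Run:
```python
from h import *
rel([0.449,-0.2065,0.437])
m=robot.camera_model("wrist"); im=robot.snapshot("wrist"); cv2.imwrite("pics/w2.png",cv2.resize(cv2.cvtColor(im,cv2.COLOR_RGB2BGR),(768,576)))
rel([0.449,-0.2065,0.437])
```

```text
t 4.7 tcp [ 0.4487 -0.2059  0.4353] rpy [ 3.1407e+00 -2.4000e-03  2.8728e+00] F [-0.11  0.27 -0.61] w 0.0941
 shift units [-0.01  -0.012 -0.042]
 twist units [ 0.009 -0.024 -0.   ]
t 4.75 tcp [ 0.4489 -0.2062  0.4366] rpy [ 3.1413e+00 -4.0000e-04  2.8726e+00] F [ 0.57 -0.3  -0.16] w 0.0944
 shift units [-0.004 -0.007 -0.01 ]
 twist units [ 0.003 -0.004 -0.   ]
```

View pics/w2.png

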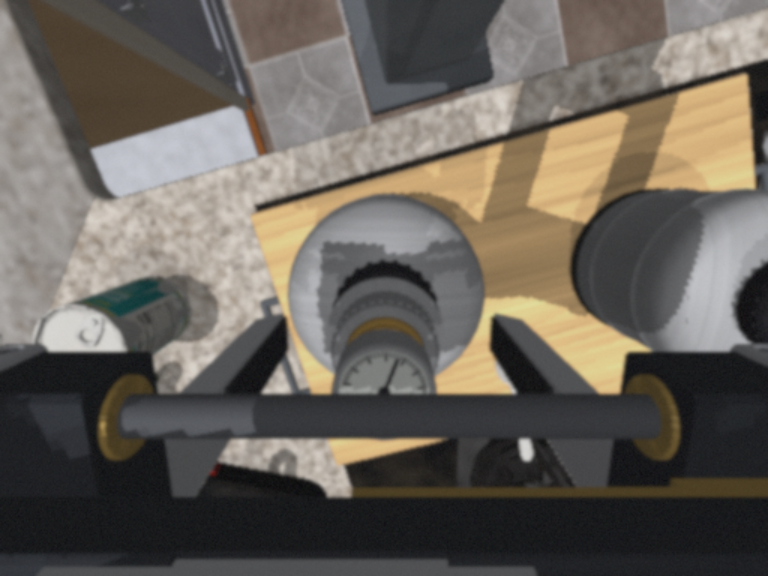

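The gauge sits between the open fingers, with the dial at about px 385,380 and the finger midline at about px 390. I'll close on the sleeve.

Request:
play_rows(translation=[[0,0,0],[0,0,0],[0,0,0],[0,0,0],[0,0,0]], twist=[[0,0,0],[0,0,0],[0,0,0],[0,0,0],[0,0,0]], gripper=[0.2,-1,-1,-1,-1])

```text
time: 5.25
tool_pos: [0.4492, -0.2069, 0.4369]
ee_rot: [-3.142, 0.0, 2.872]
wrist_force: [0.3, -0.2, 1.1]
width: 0.0577
finger_force: 0.0
```

Request:
play_rows(translation=[[0,0,0],[0,0,0],[0,0,0],[0,0,0]], twist=[[0,0,0],[0,0,0],[0,0,0],[0,0,0]], gripper=[-1,-1,-1,-1])

```text
time: 5.65
tool_pos: [0.449, -0.2072, 0.4367]
ee_rot: [-3.14, 0.0, 2.871]
wrist_force: [-0.7, -2.7, -0.0]
width: 0.0444
finger_force: 30.2
```

Request:
play_rows(translation=[[0,0,0.025],[0,0,0.025],[0,0,0.025],[0,0,0]], twist=[[0,0,0],[0,0,0],[0,0,0],[0,0,0]], gripper=[-1,-1,-1,-1])

```text
time: 6.05
tool_pos: [0.4488, -0.207, 0.4355]
ee_rot: [-3.14, 0.002, 2.871]
wrist_force: [-2.4, -2.1, 6.1]
width: 0.0446
finger_force: 30.2
```

Request:
play_rows(translation=[[0,0,0.025],[0,0,0.025],[0,0,0]], twist=[[0,0,0],[0,0,0],[0,0,0]], gripper=[-1,-1,-1])

```text
time: 6.35
tool_pos: [0.4487, -0.207, 0.4338]
ee_rot: [-3.14, 0.002, 2.871]
wrist_force: [-2.7, -2.3, 6.9]
width: 0.0443
finger_force: 30.2
```

Request:
play_rows(translation=[[0,0,0.025],[0,0,0.025],[0,0,0]], twist=[[0,0,0],[0,0,0],[0,0,0]], gripper=[-1,-1,-1])

```text
time: 6.65
tool_pos: [0.4487, -0.207, 0.432]
ee_rot: [-3.14, 0.003, 2.871]
wrist_force: [-2.5, -2.3, 6.3]
width: 0.0443
finger_force: 30.2
```

Request:
play_rows(translation=[[0,0,0.025],[0,0,0.025],[0,0,0]], twist=[[0,0,0],[0,0,0],[0,0,0]], gripper=[-1,-1,-1])

```text
time: 6.95
tool_pos: [0.4486, -0.2069, 0.4304]
ee_rot: [-3.14, 0.003, 2.871]
wrist_force: [-3.9, -2.8, 8.3]
width: 0.0447
finger_force: 30.2
```

Run:
```python
from h import *
rel([0.449,-0.2065,0.43])
s=cv2.cvtColor(robot.snapshot("side"),cv2.COLOR_RGB2BGR)
a=cv2.imread("pics/side0.png")
f=lambda i: cv2.resize(i[150:220,225:300],(375,350),interpolation=cv2.INTER_CUBIC)
cv2.imwrite("pics/s1.png",np.hstack([f(a),f(s)]))
print(proj("side",[[.449,-.2065,.2895],[.449,-.2065,.2965],[.449,-.2065,.234]]))
```

```text
t 6.95 tcp [ 0.4486 -0.2069  0.4304] rpy [-3.1396e+00  2.9000e-03  2.8711e+00] F [-3.87 -2.85  8.34] w 0.0447
 shift units [-0.006  0.013  0.01 ]
 twist units [-0.02   0.029 -0.   ]
[[259.99112294 167.19759369]
 [259.94394837 164.13810324]
 [260.35446484 190.76200448]]
```

View pics/s1.png

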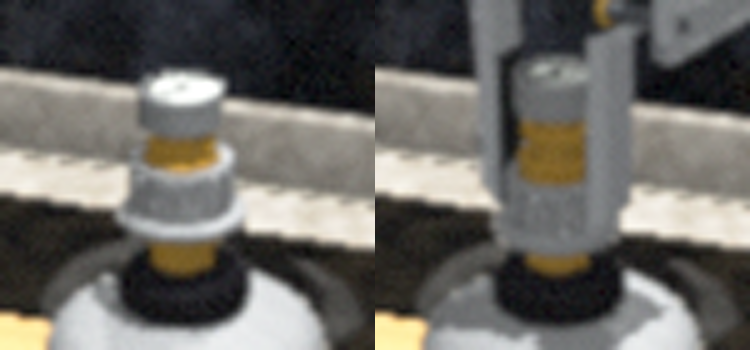

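The gauge has sprung up (the dial is about 3 px higher) and the sleeve is down. I'll open, rise, and grip the case. The case middle is now at z≈0.2885, so the TCP target is about 0.470.

Request:
play_rows(translation=[[0,0,0],[0,0,0],[0,0,0],[0,0,-0.2],[0,0,-0.3],[0,0,-0.3],[0,0,-0.2],[0,0,0]], twist=[[0,0,0],[0,0,0],[0,0,0],[0,0,0],[0,0,0],[0,0,0],[0,0,0],[0,0,0]], gripper=[0.6,0.6,0.6,0.6,0.6,0.6,0.6,0.6])

```text
time: 7.8
tool_pos: [0.4492, -0.2069, 0.4698]
ee_rot: [-3.141, 0.004, 2.872]
wrist_force: [-0.1, 0.2, 0.2]
width: 0.075
finger_force: 0.0
```

Run:
```python
from h import *
rel([0.449,-0.207,0.4705])
```

```text
t 7.8 tcp [ 0.4492 -0.2069  0.4698] rpy [-3.1407  0.0036  2.8717] F [-0.07  0.23  0.16] w 0.075
 shift units [ 0.004 -0.004 -0.016]
 twist units [-0.009  0.036 -0.   ]
```

Request:
play_rows(translation=[[0,0,0],[0,0,0],[0,0,0],[0,0,0],[0,0,0],[0,0,0],[0,0,0],[0,0,0]], twist=[[0,0,0],[0,0,0],[0,0,0],[0,0,0],[0,0,0],[0,0,0],[0,0,0],[0,0,0]], gripper=[-1,-1,-1,-1,-1,-1,-1,-1])

```text
time: 8.6
tool_pos: [0.4491, -0.2069, 0.4675]
ee_rot: [-3.141, -0.0, 2.872]
wrist_force: [0.3, -0.6, -0.1]
width: 0.035
finger_force: 30.0
```

Request:
play_rows(translation=[[0,0,-0.1],[0,0,-0.2],[0,0,-0.3],[0,0,-0.4],[0,0,-0.5],[0,0,-0.6],[0,0,-0.5],[0,0,0]], twist=[[0,0,0],[0,0,0],[0,0,0],[0,0,0],[0,0,0],[0,0,0],[0,0,0],[0,0,0]], gripper=[-1,-1,-1,-1,-1,-1,-1,-1])

```text
time: 9.4
tool_pos: [0.4484, -0.2062, 0.5766]
ee_rot: [-3.14, 0.008, 2.872]
wrist_force: [0.2, 0.1, -1.5]
width: 0.035
finger_force: 30.0
```

Run:
```python
from h import *
rel([0.44,0.00,0.58])
s=cv2.cvtColor(robot.snapshot("side"),cv2.COLOR_RGB2BGR)
m=robot.camera_model("wrist"); w=cv2.cvtColor(robot.snapshot("wrist"),cv2.COLOR_RGB2BGR); cv2.imwrite("pics/w3raw.png",w)
cv2.imwrite("pics/s2.png",np.hstack([cv2.resize(s[90:220,200:330],(390,390)),cv2.resize(w[130:260,190:330],(410,390))]))
rel([0.44,0.00,0.58])
```

```text
t 9.4 tcp [ 0.4484 -0.2062  0.5766] rpy [-3.1397  0.0083  2.8722] F [ 0.19  0.15 -1.46] w 0.035
 shift units [ 1.575  4.913 -0.106]
 twist units [-0.019  0.083 -0.   ]
t 9.5 tcp [ 0.449  -0.2066  0.5725] rpy [-3.1414e+00  1.9000e-03  2.8720e+00] F [-0.15 -0.24 -1.05] w 0.0349
 shift units [ 1.592  4.919 -0.19 ]
 twist units [-0.002  0.019 -0.   ]
```

View pics/s2.png

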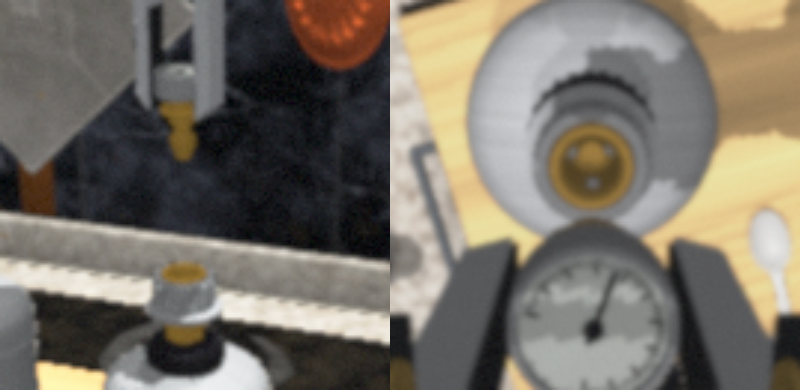

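The left crop shows the gauge held clear with sleeve A forward. The right crop shows mouth A just ahead of the dial, at about wrist px 258,185, which calibrates the view for the same look over B.

Request:
play_rows(translation=[[0,0.4,0],[0,0.9,0],[0.12,1,0],[0,1,0],[0,1,0],[0,0.8,0],[0,0.4,0],[0,0.14,0]], twist=[[0,0,0],[0,0,0],[0,0,0],[0,0,0],[0,0,0],[0,0,0],[0,0,0],[0,0,0]], gripper=[-1,-1,-1,-1,-1,-1,-1,-1])

```text
time: 10.3
tool_pos: [0.505, 0.0136, 0.57]
ee_rot: [-3.141, -0.003, 2.875]
wrist_force: [0.1, 0.2, -1.5]
width: 0.035
finger_force: 30.0
```

Request:
play_rows(translation=[[0,0,0],[0,0,0]], twist=[[0,0,0],[0,0,0]], gripper=[-1,-1])

```text
time: 10.5
tool_pos: [0.5046, 0.0113, 0.5711]
ee_rot: [-3.141, -0.001, 2.871]
wrist_force: [0.3, -1.0, -1.0]
width: 0.035
finger_force: 30.0
```

Run:
```python
from h import *
w0=cv2.imread("pics/w3raw.png")
rel([0.505,0.012,0.573])
m=robot.camera_model("wrist"); w=cv2.cvtColor(robot.snapshot("wrist"),cv2.COLOR_RGB2BGR); cv2.imwrite("pics/w4raw.png",w)
rel([0.505,0.012,0.573])
f=lambda i: cv2.resize(i[150:214,220:300],(400,320),interpolation=cv2.INTER_CUBIC)
cv2.imwrite("pics/s3.png",np.hstack([f(w0),f(w)]))
for n,i in (("A",w0),("B",w)):
    h=cv2.cvtColor(i,cv2.COLOR_BGR2HSV); k=cv2.inRange(h,(15,140,60),(32,255,255)); k[:160]=0;k[202:]=0;k[:,:236]=0;k[:,282:]=0
    k=cv2.morphologyEx(k,cv2.MORPH_OPEN,np.ones((2,2)))
    c=max(cv2.findContours(k,cv2.RETR_EXTERNAL,cv2.CHAIN_APPROX_NONE)[0],key=cv2.contourArea); print(n,cv2.fitEllipse(cv2.convexHull(c)))
```

```text
t 10.5 tcp [0.5046 0.0113 0.5711] rpy [-3.1411e+00 -1.1000e-03  2.8710e+00] F [ 0.25 -1.   -0.99] w 0.035
 shift units [-0.005  0.02  -0.047]
 twist units [-0.005 -0.011  0.   ]
t 10.55 tcp [0.5045 0.0111 0.5713] rpy [-3.1412e+00 -6.0000e-04  2.8704e+00] F [-0.56  0.2  -0.73] w 0.0348
 shift units [-0.005  0.026 -0.041]
 twist units [-0.004 -0.006  0.   ]
A ((259.4156494140625, 185.99359130859375), (25.924236297607422, 26.283405303955078), 67.34795379638672)
B ((265.2165832519531, 188.37828063964844), (26.077693939208984, 26.54621124267578), 96.32646942138672)
```

View pics/s3.png

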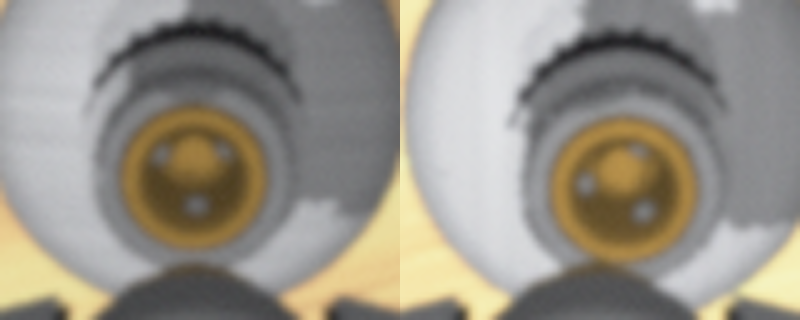

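The same view over B puts its mouth at (265.2,188.4), against (259.4,186.0) for A. That means a shift of about +6.3 mm in tool y and −2.1 mm in tool x, and then I descend.

Request:
play_rows(translation=[[-0.05,0.157,0.2],[0,0,0.5],[0,0,0.5],[0,0,0.3],[0,0,0.2],[0,0,0]], twist=[[0,0,0],[0,0,0],[0,0,0],[0,0,0],[0,0,0],[0,0,0]], gripper=[-1,-1,-1,-1,-1,-1])

```text
time: 11.15
tool_pos: [0.5083, 0.0173, 0.5024]
ee_rot: [-3.141, -0.002, 2.871]
wrist_force: [-0.1, -0.1, -1.1]
width: 0.0354
finger_force: 30.0
```

Run:
```python
from h import *
rel([0.508,0.0168,0.485])
s=cv2.cvtColor(robot.snapshot("side"),cv2.COLOR_RGB2BGR)
t=cv2.cvtColor(robot.snapshot("top"),cv2.COLOR_RGB2BGR)
cv2.imwrite("pics/s4.png",np.hstack([cv2.resize(s[110:200,140:230],(400,400)),cv2.resize(t[150:240,110:200],(400,400))]))
rel([0.508,0.0168,0.485])
```

```text
t 11.15 tcp [0.5083 0.0173 0.5024] rpy [-3.1413e+00 -2.2000e-03  2.8714e+00] F [-0.09 -0.09 -1.1 ] w 0.0354
 shift units [ 0.002 -0.013  0.435]
 twist units [-0.003 -0.022  0.   ]
t 11.25 tcp [0.5082 0.0173 0.5043] rpy [3.1413e+00 1.0000e-03 2.8716e+00] F [-0.37 -0.01 -0.69] w 0.0349
 shift units [ 0.003 -0.015  0.482]
 twist units [0.003 0.01  0.   ]
```

View pics/s4.png

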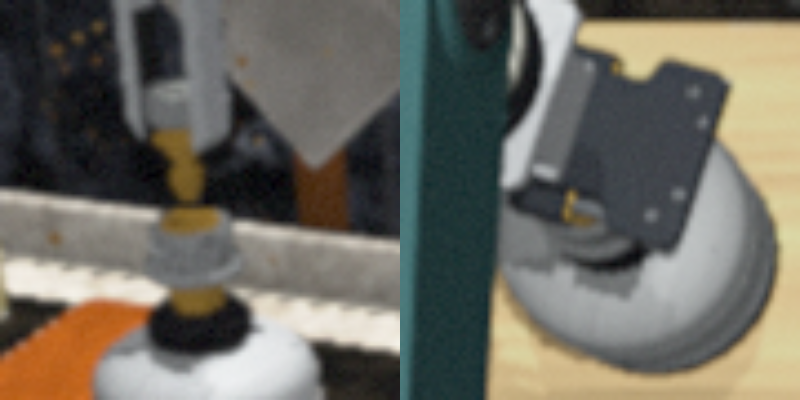

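The side crop shows the nipple tip about 9 mm above mouth B and centred to within about 2 mm, with the gauge upright. I'll lower it slowly and feel for contact.

Request:
play_rows(translation=[[0,0,0.1],[0,0,0.1],[0,0,0.1],[0,0,0.05],[0,0,0]], twist=[[0,0,0],[0,0,0],[0,0,0],[0,0,0],[0,0,0]], gripper=[-1,-1,-1,-1,-1])

```text
time: 11.75
tool_pos: [0.5082, 0.0175, 0.4891]
ee_rot: [-3.142, -0.001, 2.872]
wrist_force: [-0.2, -0.7, -1.6]
width: 0.0352
finger_force: 30.0
```

Request:
play_rows(translation=[[0,0,0.05],[0,0,0.05],[0,0,0]], twist=[[0,0,0],[0,0,0],[0,0,0]], gripper=[-1,-1,-1])

```text
time: 12.05
tool_pos: [0.5082, 0.0174, 0.4853]
ee_rot: [3.142, -0.001, 2.872]
wrist_force: [-0.2, 0.6, -1.0]
width: 0.0351
finger_force: 30.0
```

Tip at about 0.252, no contact yet. I'll continue in small steps.

Request:
play_rows(translation=[[0,0,0.05],[0,0,0.05],[0,0,0]], twist=[[0,0,0],[0,0,0],[0,0,0]], gripper=[-1,-1,-1])

```text
time: 12.35
tool_pos: [0.5082, 0.0174, 0.4812]
ee_rot: [-3.142, -0.001, 2.872]
wrist_force: [0.4, -0.9, -0.4]
width: 0.0355
finger_force: 30.0
```

Request:
play_rows(translation=[[0,0,0.04],[0,0,0.04],[0,0,0]], twist=[[0,0,0],[0,0,0],[0,0,0]], gripper=[-1,-1,-1])

```text
time: 12.65
tool_pos: [0.5081, 0.0174, 0.4782]
ee_rot: [-3.141, -0.001, 2.872]
wrist_force: [-0.6, -0.5, -0.6]
width: 0.0346
finger_force: 30.0
```

Request:
play_rows(translation=[[0,0,0.04],[0,0,0.04],[0,0,0]], twist=[[0,0,0],[0,0,0],[0,0,0]], gripper=[-1,-1,-1])

```text
time: 12.95
tool_pos: [0.508, 0.0174, 0.4756]
ee_rot: [-3.141, -0.0, 2.872]
wrist_force: [-2.4, -0.8, 2.1]
width: 0.0351
finger_force: 30.0
```

Request:
play_rows(translation=[[0,0,0.04],[0,0,0.04],[0,0,0]], twist=[[0,0,0],[0,0,0],[0,0,0]], gripper=[-1,-1,-1])

```text
time: 13.25
tool_pos: [0.5078, 0.0173, 0.4737]
ee_rot: [-3.142, 0.002, 2.872]
wrist_force: [-3.1, -1.7, 5.3]
width: 0.035
finger_force: 30.0
```

Request:
play_rows(translation=[[0.025,-0.015,0],[0,0,0.025],[0,0,0.025],[0,0,0]], twist=[[0,0,0],[0,0,0],[0,0,0],[0,0,0]], gripper=[-1,-1,-1,-1])

```text
time: 13.65
tool_pos: [0.5069, 0.0172, 0.4725]
ee_rot: [3.141, 0.004, 2.872]
wrist_force: [-2.9, -0.4, 7.6]
width: 0.035
finger_force: 30.0
```

Request:
play_rows(translation=[[0,0,0.025],[0,0,0]], twist=[[0,0,0],[0,0,0]], gripper=[-1,-1])

```text
time: 13.85
tool_pos: [0.5068, 0.0172, 0.4717]
ee_rot: [3.141, 0.005, 2.872]
wrist_force: [-3.2, -0.6, 8.5]
width: 0.0352
finger_force: 30.0
```

Request:
play_rows(translation=[[0.025,-0.008,0],[0,0,0.025],[0,0,0.025],[0,0,0]], twist=[[0,0,0],[0,0,0],[0,0,0],[0,0,0]], gripper=[-1,-1,-1,-1])

```text
time: 14.25
tool_pos: [0.5062, 0.0172, 0.4679]
ee_rot: [3.14, 0.003, 2.872]
wrist_force: [-0.4, 0.2, 3.2]
width: 0.0349
finger_force: 30.0
```

Request:
play_rows(translation=[[0,0,0.025],[0,0,0]], twist=[[0,0,0],[0,0,0]], gripper=[-1,-1])

```text
time: 14.45
tool_pos: [0.5063, 0.0172, 0.4662]
ee_rot: [3.141, 0.001, 2.872]
wrist_force: [0.4, 0.1, 4.4]
width: 0.0353
finger_force: 30.0
```

Request:
play_rows(translation=[[0,0,0.025],[0,0,0]], twist=[[0,0,0],[0,0,0]], gripper=[-1,-1])

```text
time: 14.65
tool_pos: [0.5063, 0.0172, 0.4656]
ee_rot: [3.141, 0.002, 2.872]
wrist_force: [0.7, -0.1, 4.7]
width: 0.0352
finger_force: 30.0
```

Request:
play_rows(translation=[[0,0,0.025],[0,0,0]], twist=[[0,0,0],[0,0,0]], gripper=[-1,-1])

```text
time: 14.85
tool_pos: [0.5062, 0.0172, 0.4649]
ee_rot: [3.141, 0.002, 2.872]
wrist_force: [0.4, 0.3, 5.8]
width: 0.035
finger_force: 30.0
```

Request:
play_rows(translation=[[0,0,0.025],[0,0,0]], twist=[[0,0,0],[0,0,0]], gripper=[-1,-1])

```text
time: 15.05
tool_pos: [0.5062, 0.0172, 0.464]
ee_rot: [3.141, 0.002, 2.872]
wrist_force: [0.2, -0.4, 4.8]
width: 0.0352
finger_force: 30.0
```

Request:
play_rows(translation=[[0,0,0.025],[0,0,0]], twist=[[0,0,0],[0,0,0]], gripper=[-1,-1])

```text
time: 15.25
tool_pos: [0.5062, 0.0172, 0.463]
ee_rot: [3.141, 0.002, 2.872]
wrist_force: [-0.8, 0.2, 5.9]
width: 0.0351
finger_force: 30.0
```

Request:
play_rows(translation=[[0,0,0.025],[0,0,0]], twist=[[0,0,0],[0,0,0]], gripper=[-1,-1])

```text
time: 15.45
tool_pos: [0.5062, 0.0172, 0.4619]
ee_rot: [3.141, 0.002, 2.872]
wrist_force: [-0.2, 0.8, 5.8]
width: 0.0352
finger_force: 30.0
```

Request:
play_rows(translation=[[0,0,0.025],[0,0,0]], twist=[[0,0,0],[0,0,0]], gripper=[-1,-1])

```text
time: 15.65
tool_pos: [0.5062, 0.0172, 0.4609]
ee_rot: [3.141, 0.002, 2.872]
wrist_force: [0.2, 1.2, 5.1]
width: 0.0354
finger_force: 30.0
```

Request:
play_rows(translation=[[0,0,0.025],[0,0,0]], twist=[[0,0,0],[0,0,0]], gripper=[-1,-1])

```text
time: 15.85
tool_pos: [0.5063, 0.0173, 0.4592]
ee_rot: [3.14, 0.001, 2.872]
wrist_force: [0.5, 1.6, 2.1]
width: 0.035
finger_force: 30.0
```

Request:
play_rows(translation=[[0,0,0.025],[0,0,0]], twist=[[0,0,0],[0,0,0]], gripper=[-1,-1])

```text
time: 16.05
tool_pos: [0.5062, 0.0172, 0.4579]
ee_rot: [3.141, 0.0, 2.872]
wrist_force: [0.9, 0.3, 3.3]
width: 0.0349
finger_force: 30.0
```

Run:
```python
from h import *
s=cv2.cvtColor(robot.snapshot("side"),cv2.COLOR_RGB2BGR); cv2.imwrite("pics/s5raw.png",s)
a=cv2.imread("pics/side0.png")
cv2.imwrite("pics/s5.png",np.hstack([cv2.resize(a[145:215,155:215],(350,408),interpolation=cv2.INTER_CUBIC),cv2.resize(s[145:215,155:215],(350,408),interpolation=cv2.INTER_CUBIC)]))
rel([.506,.017,.458])
```

```text
t 16.1 tcp [0.5062 0.0172 0.4579] rpy [3.1412e+00 3.0000e-04 2.8720e+00] F [0.44 0.33 2.68] w 0.0351
 shift units [ 0.004 -0.006 -0.002]
 twist units [0.004 0.003 0.   ]
```

Request:
play_rows(translation=[[0,0,0.025],[0,0,0]], twist=[[0,0,0],[0,0,0]], gripper=[-1,-1])

```text
time: 16.3
tool_pos: [0.5061, 0.0172, 0.4579]
ee_rot: [3.141, 0.001, 2.872]
wrist_force: [1.4, 1.4, 5.7]
width: 0.035
finger_force: 30.0
```

Request:
play_rows(translation=[[0,0,0.02],[0,0,0]], twist=[[0,0,0],[0,0,0]], gripper=[-1,-1])

```text
time: 16.5
tool_pos: [0.5059, 0.0172, 0.4578]
ee_rot: [3.141, 0.002, 2.872]
wrist_force: [1.2, 1.3, 8.3]
width: 0.0354
finger_force: 30.0
```

Run:
```python
from h import *
s=cv2.cvtColor(robot.snapshot("side"),cv2.COLOR_RGB2BGR); cv2.imwrite("pics/s6raw.png",s)
a=cv2.imread("pics/side0.png"); f=lambda i: cv2.resize(i[140:210,155:215],(390,455),interpolation=cv2.INTER_CUBIC)
cv2.imwrite("pics/s6.png",np.hstack([f(a),f(s)]))
```

```text
(no output)
```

View pics/s6.png

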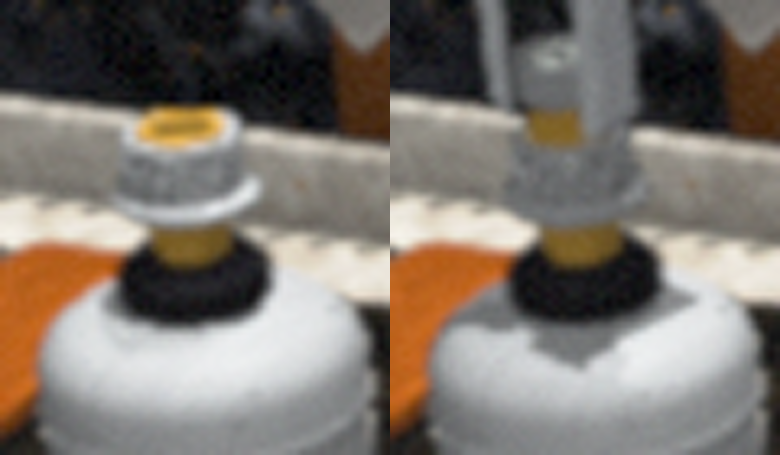

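The sleeve rim is at the same height as before (px row ≈222 in both halves), and the collar sits as deep as it did in A. I'll do a gentle tug test before letting go.

Request:
play_rows(translation=[[0,0,-0.05],[0,0,-0.05],[0,0,0]], twist=[[0,0,0],[0,0,0],[0,0,0]], gripper=[-1,-1,-1])

```text
time: 16.85
tool_pos: [0.5062, 0.017, 0.4593]
ee_rot: [-3.141, -0.002, 2.872]
wrist_force: [0.6, 0.9, 0.1]
width: 0.035
finger_force: 30.0
```

Request:
play_rows(translation=[[0,0,-0.03],[0,0,0]], twist=[[0,0,0],[0,0,0]], gripper=[-1,-1])

```text
time: 17.05
tool_pos: [0.5063, 0.017, 0.4595]
ee_rot: [-3.141, -0.003, 2.872]
wrist_force: [1.8, -0.2, -5.3]
width: 0.035
finger_force: 30.0
```

It rose 1.5 mm and then held against 5 N of pull, so it is locked. I'll relax and release.

Request:
play_rows(translation=[[0,0,0.03],[0,0,0],[0,0,0],[0,0,0],[0,0,-0.2],[0,0,-0.6],[0,0,-0.8],[0,0,-0.8]], twist=[[0,0,0],[0,0,0],[0,0,0],[0,0,0],[0,0,0],[0,0,0],[0,0,0],[0,0,0]], gripper=[-1,0.8,0.8,0.8,0.8,0.8,0.8,0.8])

```text
time: 17.85
tool_pos: [0.5057, 0.0171, 0.558]
ee_rot: [3.142, 0.0, 2.872]
wrist_force: [1.2, 0.2, 0.5]
width: 0.0837
finger_force: 0.0
```

Request:
play_rows(translation=[[0,0,-0.4],[0,0,0],[0,0,0],[0,0,0]], twist=[[0,0,0],[0,0,0],[0,0,0],[0,0,0]], gripper=[0.8,0.8,0.8,0.8])

```text
time: 18.25
tool_pos: [0.5062, 0.0171, 0.5708]
ee_rot: [-3.141, -0.002, 2.872]
wrist_force: [-0.3, -0.3, -0.3]
width: 0.0842
finger_force: 0.0
```

Run:
```python
from h import *
rel([.506,.017,.55])
robot.snapshot("side")
for n in ("gauge","keg_b"): print(n,[(d["score"],np.round(d["centre"],4)) for d in robot.spot_point(n,"side")])
```

```text
t 18.25 tcp [0.5062 0.0171 0.5708] rpy [-3.1412e+00 -2.5000e-03  2.8718e+00] F [-0.28 -0.3  -0.25] w 0.0842
 shift units [ 0.004 -0.003  0.52 ]
 twist units [-0.004 -0.025  0.   ]
gauge [(0.51, array([0.509 , 0.0155, 0.2233]))]
keg_b [(0.98, array([0.507 , 0.0137, 0.0467])), (0.84, array([ 0.4485, -0.2079,  0.0465])), (0.64, array([ 0.5287, -0.4014, -0.0081]))]
```

```bash
python3 -c "
from bench import robot
print(robot.close_job())"
```

```text
the job is handed in; nothing more can be done
None
```

I moved the gauge from keg A and locked it in keg B: it held against a 5 N upward tug. Both sleeves looked fully forward in the pictures and both kegs are standing in place; I handed the job in at about 18 s, and no verdict was returned.

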